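Load the sample pot in its carrier block and seat the block in the warmer

TASK

In the fertility lab, put the narrow sample pot upright into the round pocket of the small aluminium carrier block while the block is still on the bench. Then lift the block by its black fin, pot and all, and set it fully home in the long well of the dry-block warmer, pot still seated upright in its pocket.

Things in the scene. Friction and masses are not known exactly. Their poses are not given: they have to be found in the camera images.
- pot_mid (a point): Centre, half-way up, of the narrow sample pot: upright white cylinder with a grey screw lid, 38 mm in diameter, 74 mm tall, about 70 g, loose on the bench; z up. A wider pot (62 mm in diameter, 80 mm tall) and a flat lidded dish near it are not needed. Grip it at this height or up to 15 mm higher, so that the fingertips clear the block as it goes into the pocket.
- pocket (a point): Centre of the mouth of the round pocket (46 mm in diameter, 12 mm deep, 5 mm chamfer) in the top of the loose aluminium block, 24 mm above its underside. x along the block from fin to pocket, y across, z up. Block 124 x 66 x 24 mm, 0.3 kg. Seated, the pot's centre is 25 mm above this point, the fin 23 mm from the pot's side: fingers on the pot fit best closing along y.
- fin (a point): Grip point of the black fin on the block, 62 mm above the block's underside. The fin is 12 mm thick (along y), 26 mm long (along x); its top is 84 mm above the underside. Axes as at the pocket, which lies 55 mm along +x (seated pot's top: 86 mm above the underside); the block's middle lies 22 mm along +x. The block roughly balances here: grip here, fingers closing along y.
- well (a point): Centre of the floor of the rectangular well in the fixed dry-block warmer (white box, grey metal top, 200 x 210 mm, 75 mm tall). Well: 140 mm along this point's y, 84 mm along x, 18 mm deep, mouth chamfered 6 mm; this point is 57 mm above the bench, z up. The block goes in lengthwise along y, either way round, its middle over this point; home, the fin's grip point is 62 mm above it.
Not all that is in view belongs to the job. Leave any blue look-alike of the part that bears pocket alone.

How it is judged:
On the way:
1. the pot stands seated in the block's pocket while the block is still on the bench, away from the well (horizontal distance between pot_mid and pocket below 0.012 m and z of pot_mid in the frame of pocket below 0.03 m and angle between pot_mid's own z axis and vertical below 0.17 rad and height (world z) of fin below 0.075 m and horizontal distance between fin and well above 0.12 m), for 0.2 s.
At the end, for the whole second after the job is handed in: Block home in the well (fin point at most 68 mm above its floor, within 37 mm of its centre; length along it within 15 degrees; tilt under 6), narrow pot seated in the pocket (within 12 mm of its centre, pot centre at most 30 mm above its mouth, tilt under 10 degrees) (horizontal distance between pot_mid and pocket below 0.012 m and z of pot_mid in the frame of pocket below 0.03 m and angle between pot_mid's own z axis and vertical below 0.17 rad and horizontal distance between fin and well below 0.037 m and z of fin in the frame of well below 0.068 m and angle between fin's own z axis and vertical below 0.1 rad and angle between the x axis of pocket and the y axis of well, either way round below 0.26 rad); the robot touches nothing.
It also fails if it takes over 58 s, if anything falls off the work surface, if the arm or the gripper's body presses on something with over 40 N, if the wrist force passes 120 N, or if a joint passes its speed limit or range.

ROBOT

A 7-joint arm with a two-finger parallel gripper is mounted at the origin on the work surface. World frame = base frame: x ahead of the robot, y to its left, z up, the work surface at z = 0. Lengths are in m, angles in rad, forces in N, time in s.
With the tool pointing down it reaches from about 0.425 to 0.95 m from the base axis. Payload 4.7 kg.
Tool frame: the origin (TCP) lies between the finger pads; the fingertips stand 25 mm ahead of it and the grasp point (between the pads) lies 6 mm ahead of it; z points along the fingers, y is the line along which they close (so a half turn about z gives the same grasp; the last joint's range is limited). The gripper opens to 85 mm and grips with 20 to 120 N. Pads are 22 mm wide; open, the fingers measure 114 mm over their backs; the gripper's body (76 mm by 85 mm) begins 54 mm behind the grasp point. The pads swing forward as they close: fully open they stand 13 mm farther back than shut.
Start: joints at [-1.288, 0.469, -0.049, 1.532, 0.024, 1.141, -0.082], TCP at [0.207, 0.642, 0.256] pointing down, gripper open.
Joint ranges: [-2.59, 2.59], [-0.33, 1.99], [-1.39, 1.29], [0.1, 2.45], [-1.04, 4.18], [0.21, 1.99], [-2.66, 2.66]. Speed limits (rad/s): [2.57, 2.57, 3.14, 3.14, 3.14, 3.14, 3.14].

INTERFACE

Orientations are given as a 3x3 rotation matrix whose columns are the frame's x, y, z axes.
In Python, from rig import * gives the robot as it stands. Calls block until the motion is done:
- movep(position, orientation): joint-space move of the TCP to a pose.
- move_l(position, attitude=None, feed=0.15, until_force=None): straight line of the TCP; attitude=None keeps the orientation; feed is the mean speed in m/s. With until_force (N) it stops when the force on the tool has changed by that much, and returns True; else False.
- move_joints(angles): joint-space move.
- command_gripper(opening, newtons=None): finger opening in m; newtons is the grip in N (None keeps the last); returns when the fingers have stopped.
- sleep(seconds).
- inverse_kinematics(position, orientation): joint angles nearest the present ones, or None.
- sense(): the state.
- camera(name): name is "side" or "top" or "wrist"; returns (picture, depth): 420x560x3 uint8, red, green, blue; 420x560 float32, m along the optical axis (not along the pixel's ray), 0 where there is no reading.
- camera_params(name): a dict with "K" (3x3 intrinsics, pixels), "dist" ([k1, k2, p1, p2, k3] as OpenCV has them; the pictures are not rectified), "position" and "rotation" of the camera in the world; the wrist camera has in their place "tool_from_camera" (4x4, takes a point from camera to tool coordinates, whose origin is the TCP and whose axes are the flange's). Camera axes: x right, y down, z forward; pixel columns grow to the right and rows downward; lengths in m; the calibration is good to about 2 mm. A picture is of the moment at which its call begins: read the wrist's pose just before it. camera_params takes no time and is no camera call.
A pose or a line that the arm cannot do raises Unreachable and nothing moves.
- finish_job(): hands the job in; it is judged then, once.
The state is a dict: "time_s": time; "joint_pos": joint angles; "qd": joint speeds; "joint_efforts": joint torques, N m; "position": TCP position; "tcp_rot": TCP orientation; "wrist_force": force on the tool from outside, world axes, zero at the start; "ft_torque": the same for the moment, N m; "finger_gap": finger opening in m; "gripper_force": force on a finger pad.
Only numpy, scipy, OpenCV 4.12 (cv2) and the standard library are available. Lean on these libraries where they do the work, as an engineer would, in place of code of your own. Each camera call takes 0.05 s, during which the arm holds its last target. There are 200 camera calls.

## Working session

There is one attempt and no reset: what is moved stays moved. The work goes in short steps, each a Python script; the robot and the scene stay as the last script left them, time stands still between calls to the robot, and variables do not carry over. Pictures are saved under pics/ and viewed, at most 10 in all, crops included, and the job is handed in when it is done.

```bash
ls; mkdir -p pics; python3 - <<'E'
from rig import *
import cv2,numpy as np,pickle
d={}
for n in("top","side"):
    p,z=camera(n);d[n]=(p,z,camera_params(n));cv2.imwrite(f"pics/{n}0.png",p[:,:,::-1])
    print(n,d[n][2])
pickle.dump(d,open("d0.pkl","wb"));print(camera_params("wrist"),sense()["time_s"])
print(sense()["tcp_rot"])
E
```

```text
pics
top {'K': array([[538.13901772,   0.        , 278.94314971],
       [  0.        , 538.13901772, 207.74554335],
       [  0.        ,   0.        ,   1.        ]]), 'dist': array([-0.19538304,  0.        ,  0.        ,  0.        ,  0.        ]), 'position': array([ 0.4868789 , -0.03152061,  1.10760954]), 'rotation': array([[ 3.74168045e-03, -9.98196000e-01,  5.99228254e-02],
       [-9.99992801e-01, -3.77277748e-03, -4.05819947e-04],
       [ 6.31163334e-04, -5.99208755e-02, -9.98202930e-01]])}
side {'K': array([[400.38120738,   0.        , 277.72034953],
       [  0.        , 400.38120738, 211.25487499],
       [  0.        ,   0.        ,   1.        ]]), 'dist': array([-0.03500268,  0.        ,  0.        ,  0.        ,  0.        ]), 'position': array([0.35400963, 0.69443909, 0.58592841]), 'rotation': array([[-0.95830032, -0.16946374,  0.23009246],
       [-0.28559309,  0.54019208, -0.79159908],
       [ 0.00985321, -0.82430247, -0.56606392]])}
{'K': array([[304.16453601,   0.        , 279.03950655],
       [  0.        , 304.16453601, 207.59324271],
       [  0.        ,   0.        ,   1.        ]]), 'dist': array([-0.06749898,  0.        ,  0.        ,  0.        ,  0.        ]), 'tool_from_camera': array([[ 2.31753212e-04, -9.63506598e-01, -2.67684483e-01,
         6.64763383e-02],
       [ 9.99999973e-01,  2.29642202e-04,  3.91932672e-05,
        -1.15900935e-04],
       [ 2.37086825e-05, -2.67684485e-01,  9.63506625e-01,
        -1.17813685e-01],
       [ 0.00000000e+00,  0.00000000e+00,  0.00000000e+00,
         1.00000000e+00]])} 0.1
[[-9.51800737e-01  3.06716681e-01 -4.84294151e-04]
 [ 3.06717058e-01  9.51799225e-01 -1.69741002e-03]
 [-5.96731697e-05 -1.76413738e-03 -9.99998442e-01]]
```

View pics/top0.png

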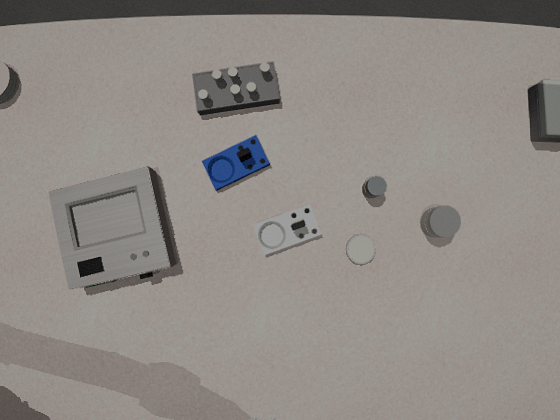

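View pics/side0.png

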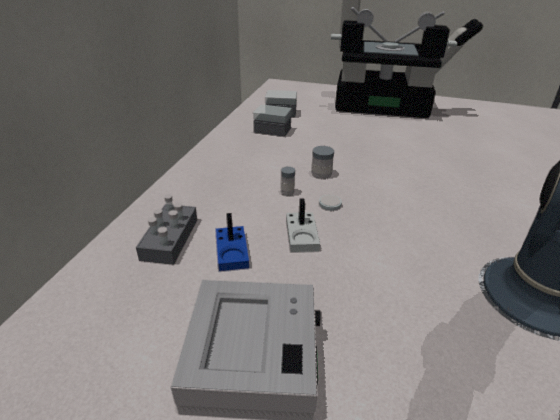

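The top view shows the narrow pot at (376,186), the silver block's pocket at (271,236) with its fin at (299,226), and the warmer well around (108,216). The blue look-alike is at (237,163). The side view agrees.

```bash
cat > h.py <<'E'
import numpy as np,cv2
def ray(px,P,z,R=None,t=None):
    "pixels -> world points on plane z"
    R=P["rotation"] if R is None else R; t=P["position"] if t is None else t
    u=cv2.undistortPoints(np.array(px,float).reshape(-1,1,2),P["K"],P["dist"]).reshape(-1,2)
    d=np.c_[u,np.ones(len(u))]@R.T
    return t+d*((z-t[2])/d[:,2])[:,None]
def wristpose(s,P):
    T=P["tool_from_camera"]; R=np.array(s["tcp_rot"])
    return R@T[:3,:3], np.array(s["position"])+R@T[:3,3]
def down(yaw):
    "tool down, closing axis (y) along yaw"
    y=np.array([np.cos(yaw),np.sin(yaw),0]);z=np.array([0,0,-1.]);return np.c_[np.cross(y,z),y,z]
E
python3 - <<'E'
import pickle,cv2,numpy as np
from h import *
p,z,P=pickle.load(open("d0.pkl","rb"))["top"]
for n,px,h in(("pot",(376,186),.074),("pocket",(271,236),.024),("fin",(299,226),.084),("well",(108,216),.057),("blue",(237,163),.024)):
    print(n,ray([px],P,h).round(3))
a=cv2.resize(p[150:300,40:190],None,fx=4,fy=4,interpolation=2)
b=cv2.resize(p[165:265,240:400][:, :160],None,fx=1,fy=1)
b=cv2.resize(p[165:315,240:290],None,fx=4,fy=4,interpolation=2)
cv2.imwrite("pics/c1.png",np.hstack([a,b])[:,:,::-1])
hsv=cv2.cvtColor(p,cv2.COLOR_RGB2HSV)
for n,q in(("block",(262,245)),("bench",(200,240)),("pot",(376,186)),("fin",(299,226)),("wtop",(100,190))):print(n,p[q[1],q[0]],hsv[q[1],q[0]])
E
```

```text
pot [[ 0.592 -0.22   0.074]]
pocket [[ 0.495 -0.016  0.024]]
fin [[ 0.514 -0.07   0.084]]
well [[0.532 0.309 0.057]]
blue [[0.643 0.054 0.024]]
block [145 145 143] [ 30   4 145]
bench [156 146 141] [ 10  25 156]
pot [105 106 109] [113   9 109]
fin [42 43 40] [40 18 43]
wtop [140 138 133] [ 21  13 140]
```

View pics/c1.png

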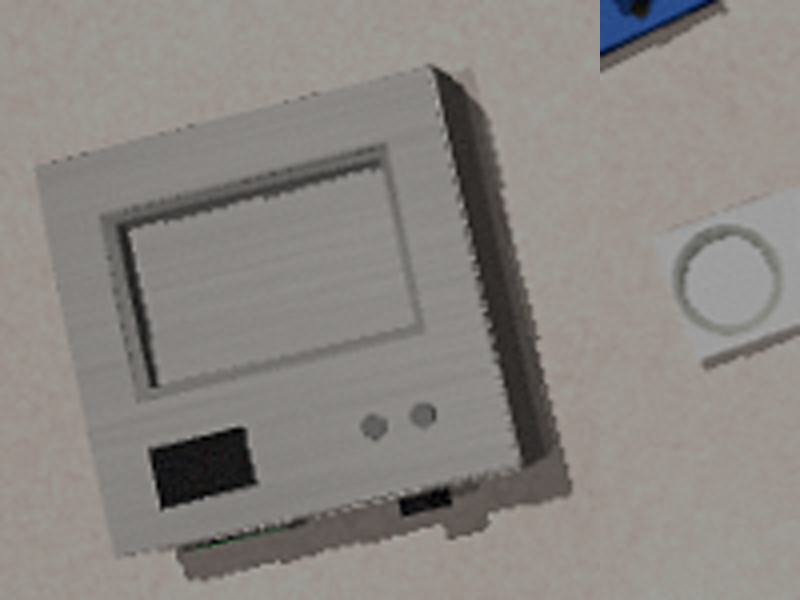

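The warmer's well mouth shows clearly, with outer corners near crop (100,215), (386,145), (424,328) and (140,402). The pocket ring's centre is at (727,278) in the crop, which is full-frame (271.8,234.5).

```bash
python3 - <<'E'
import pickle
from rig import *
from h import *
p,z,P=pickle.load(open("d0.pkl","rb"))["top"]
w=ray(np.array([(100,215),(386,145),(424,328),(140,402)])/4+[40,150]-.4,P,.075)[:,:2]
e=np.roll(w,-1,0)-w
print("well",w.mean(0),np.linalg.norm(e,axis=1)); l=e[2]-e[0]; print("long yaw deg",np.degrees(np.arctan2(l[1],l[0])))
pk=ray([(271.4,234.1)],P,.024)[0]; print("pocket",pk)
h=np.radians(19)
out={}
for n,xy in(("pot",(.592,-.22)),("block",(.505,-.043))):
    movep([xy[0],xy[1],.26],down(h)); s=sense(); a,d=camera("wrist")
    out[n]=(a,d,s,camera_params("wrist")); cv2.imwrite(f"pics/w_{n}.png",a[:,:,::-1]); print(s["time_s"],s["position"])
pickle.dump(out,open("w.pkl","wb"))
cv2.imwrite("pics/w1.png",np.hstack([cv2.resize(out[n][0],(400,300)) for n in out])[:,:,::-1])
E
```

```text
well [0.52794335 0.30995299] [0.15091214 0.09158013 0.14931008 0.095305  ]
long yaw deg 103.9960995096519
pocket [ 0.49874224 -0.0169807   0.024     ]
3.4 [ 0.5924604  -0.21902474  0.2598166 ]
4.2583 [ 0.50573053 -0.04365625  0.26058107]
```

View pics/w1.png

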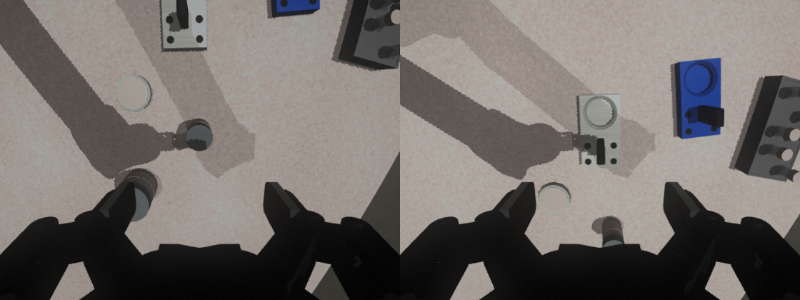

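In the wrist views (left: pot, right: block), the pot lid is at about (279,189) full-frame. The block spans about (252–308, 132–231), with the pocket near (280,153) and the fin near (281,212). I'll take a closer crop for exact pixels.

```bash
python3 - <<'E'
import pickle
from h import *
o=pickle.load(open("w.pkl","rb"))
a=cv2.resize(o["pot"][0][150:230,240:320],(400,400),interpolation=2)
b=cv2.resize(o["block"][0][125:245,240:320],(400,600),interpolation=2)
a=cv2.copyMakeBorder(a,0,200,0,0,cv2.BORDER_CONSTANT)
cv2.imwrite("pics/c2.png",np.hstack([a,b])[:,:,::-1])
E
```

```text
(no output)
```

View pics/c2.png

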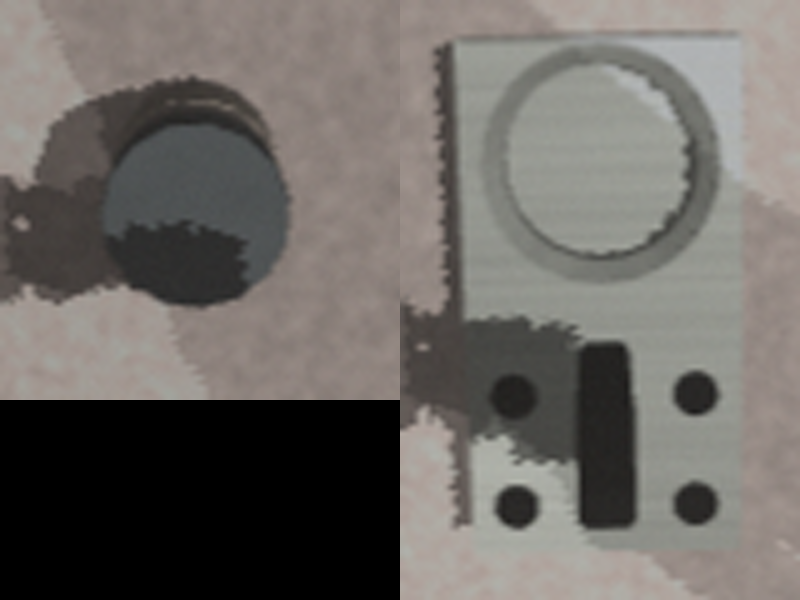

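The lid's ellipse centre is at crop (196.5,214). The pocket ring's centre is at (602,163), and the four holes average (605,450).

```bash
python3 - <<'E'
import pickle
from h import *
o=pickle.load(open("w.pkl","rb"))
def c(n,px,off,z):
    _,_,s,P=o[n];R,t=wristpose(s,P);return ray(np.array(px,float)/5+off-.4,P,z,R,t)
pot=c("pot",[(196.5,214),(104,214),(289,214)],[240,150],.074);print("pot",pot[0],"diam",np.linalg.norm(pot[1]-pot[2]))
b=c("block",[(202,163),(83,163),(321,163),(113,396),(295,393),(116,507),(295,503),(341,34),(342,548)],[240,125],.024)
f=b[3:7].mean(0);v=b[0]-f
print("pocket",b[0],"diam",np.linalg.norm(b[1]-b[2]),"holes",f,"dist",np.linalg.norm(v),"heading",np.degrees(np.arctan2(v[1],v[0])))
e=b[7]-b[8];print("edge",np.linalg.norm(e),np.degrees(np.arctan2(e[1],e[0])))
E
```

```text
pot [ 0.59365359 -0.21995987  0.074     ] diam 0.03782634585077849
pocket [ 0.49864642 -0.01570998  0.024     ] diam 0.055144858948075255 holes [ 0.52196697 -0.08121627  0.024     ] dist 0.06953360554278938 heading 109.5959706864099
edge 0.1241766308980102 110.51543852685293
```

All sizes agree: lid 37.8 mm, pocket chamfer ring 55 mm, block edge 124 mm, heading about 110°. Next I pick the pot and place it in the pocket.

```bash
python3 - <<'E'
from rig import *
from h import *
D=down(np.radians(20))
command_gripper(.085)
movep([.5937,-.2200,.15],D); move_l([.5937,-.2200,.051],feed=.12)
command_gripper(0,30); s=sense(); print("grip",s["finger_gap"],s["gripper_force"],s["position"])
move_l([.5937,-.2200,.16],feed=.2); print(sense()["finger_gap"])
movep([.4986,-.0157,.14],D)
hit=move_l([.4986,-.0157,.061],feed=.05,until_force=6)
s=sense();print(hit,s["position"],s["wrist_force"],s["time_s"])
E
```

```text
grip 0.037060452171313235 29.921894520521164 [ 0.59390286 -0.22007626  0.05147238]
0.036761215392234564
True [ 0.49856987 -0.01576554  0.0633959 ] [-1.70976856 -0.01280489  5.95787759] 9.9167
```

The pot touched down at z = 0.0634, against an expected seated height of 0.063. I'll release, rise and check.

```bash
python3 - <<'E'
from rig import *
from h import *
import pickle
command_gripper(.07); sleep(.2)
x,y,_=sense()["position"]
move_l([x,y,.17],feed=.2)
hd=np.radians(110);t=np.array([.4986,-.0157])-.055*np.array([np.cos(hd),np.sin(hd)])
print(t)
movep([t[0]+.01,t[1],.28],down(np.radians(20)));s=sense();a,d=camera("wrist")
pickle.dump((a,d,s,camera_params("wrist")),open("w2.pkl","wb"))
cv2.imwrite("pics/w2.png",cv2.resize(a[60:260,180:380],(600,600),interpolation=2)[:,:,::-1]);print(s["time_s"])
E
```

```text
[ 0.51741111 -0.06738309]
11.7833
```

View pics/w2.png

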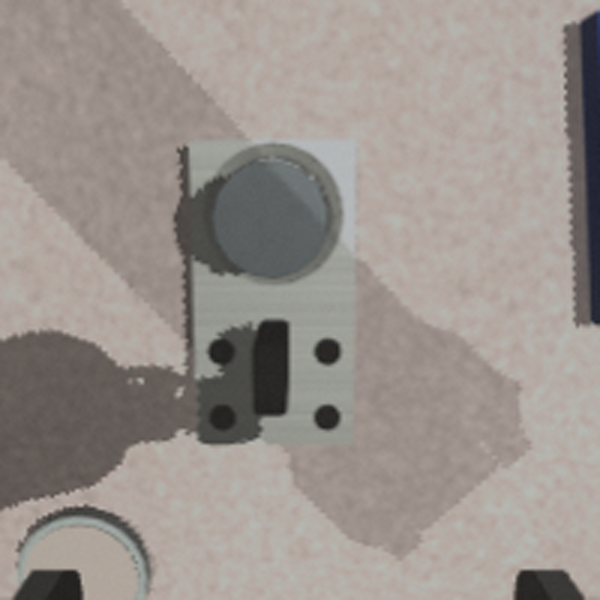

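The pot is upright in the pocket: the lid at (271,218) in the crop sits concentric in the ring, and the black fin is at about (271,368). Next I grip the fin and lift.

```bash
python3 - <<'E'
from rig import *
from h import *
import pickle
a,d,s,P=pickle.load(open("w2.pkl","rb"));R,t=wristpose(s,P)
print("lid",ray([(271/3+180-.4,218/3+60-.4)],P,.086,R,t),"fin top ends",ray([(274/3+180-.4,322/3+60-.4),(274/3+180-.4,413/3+60-.4)],P,.084,R,t))
D=down(np.radians(20))
x,y=.5174,-.0674
movep([x,y,.15],D); 
print(move_l([x,y,.068],feed=.1,until_force=15))
command_gripper(0,80); s=sense(); print("grip",s["finger_gap"],s["gripper_force"],s["position"],s["wrist_force"])
move_l([x,y,.10],feed=.06); s=sense();print(s["finger_gap"],s["wrist_force"],s["ft_torque"],s["time_s"])
a,d=camera("side");cv2.imwrite("pics/s1.png",cv2.resize(a[120:300,200:440],(720,540))[:,:,::-1])
E
```

```text
lid [[ 0.49897538 -0.01521312  0.086     ]] fin top ends [[ 0.51159542 -0.04783284  0.084     ]
 [ 0.52237477 -0.07812837  0.084     ]]
False
grip 0.011186454113729125 78.49452495574951 [ 0.51704618 -0.06750487  0.06806154] [-1.58089946  0.25599357  2.32442815]
0.010977188477744497 [-0.97906437  0.21083381 -4.41478138] [-0.04786709  0.0220617  -0.03231945] 14.625
```

View pics/s1.png

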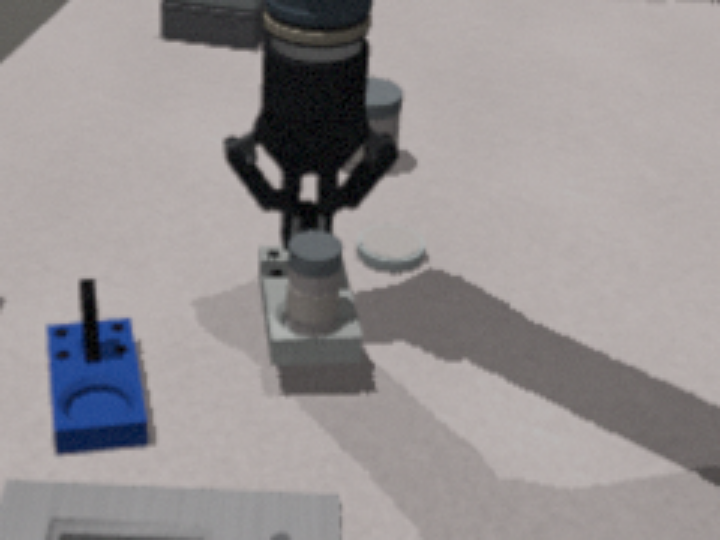

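The block hangs level off the bench with the pot upright in its pocket at about (315,280). Next I carry it to the well.

```bash
python3 - <<'E'
from rig import *
from h import *
hd=np.radians(104);w=np.array([.528,.310])-.022*np.array([np.cos(hd),np.sin(hd)])
move_l([.5171,-.0675,.20],feed=.12)
move_l([w[0],w[1],.20],down(np.radians(14)),feed=.15)
hit=move_l([w[0],w[1],.150],feed=.08,until_force=15)
print(hit, hit or (hit:=move_l([w[0],w[1],.123],feed=.03,until_force=8)))
s=sense();print(s["position"],s["wrist_force"],s["ft_torque"],s["finger_gap"],s["time_s"])
a,d=camera("side");cv2.imwrite("pics/s2.png",cv2.resize(a[180:420,140:380],(600,600))[:,:,::-1])
E
```

```text
False True
[0.53294414 0.28854119 0.12505276] [-2.20050948 -0.48831328  4.48526488] [ 0.05648966 -0.02085278 -0.02489723] 0.010921573567293159 19.7333
```

View pics/s2.png

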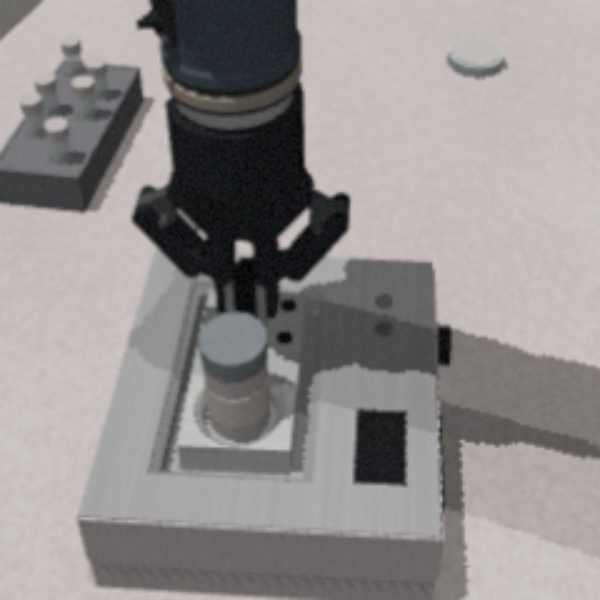

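Contact came at z = 0.125, exactly the home height. The block sits inside the well with the pot upright at about (237,375). I'll release, retreat and check.

```bash
python3 - <<'E'
from rig import *
from h import *
command_gripper(.06); sleep(.2)
x,y,_=sense()["position"]
move_l([x,y,.30],feed=.15); movep([x,y-.2,.32],down(np.radians(14)))
s=sense();print(s["position"],s["wrist_force"],s["time_s"])
a,d=camera("side");b,d=camera("top")
cv2.imwrite("pics/s3.png",np.hstack([cv2.resize(a[240:420,150:330],(400,400)),cv2.resize(b[150:300,40:190],(400,400))])[:,:,::-1])
E
```

```text
[0.53164358 0.09063688 0.31959712] [0.16956742 0.20079461 0.30938328] 22.65
```

View pics/s3.png

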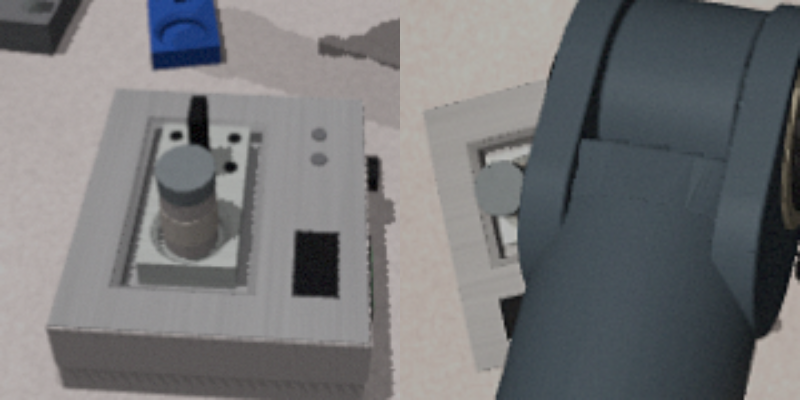

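The side view shows the block flat in the well, the pot upright in its pocket at about (187,200) in the crop, and the gripper clear of everything.

```bash
python3 -c "
from rig import *
print(finish_job())"
```

```text
the job is handed in; nothing more can be done
None
```

I handed the job in at about 23 s: the block is home in the warmer well, the pot is upright in its pocket, and the arm is clear; `finish_job` returned no verdict.

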